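Press the paint case shut and lock its quarter-turn fastener

TASK

Lock up the wooden paint case: put closed fingertips (or one finger) into the slot of the round metal fastener on its lid, push the spring-hinged lid all the way down with it, and, still pushing down, turn the fastener clockwise (seen from above) a quarter turn to its stop, so that the lid stays shut when you let go. This is done by pressing and pushing only: do not pinch or lift anything, do not pull the lid open, and leave the jars, the tape roll and the sanding block beside the case where they are.

Things in the scene. Friction and masses are not known exactly. Their poses are not given: they have to be found in the camera images.
- case: Light wooden case, 220 (its x) x 240 (its y) x 63 mm without the lid, fixed to the table. Origin: centre of its underside, on the table. Its x points from its front edge (the side nearer the robot) to the hinges at its back, y to its left seen from the front, z up. Its heading varies.
- lid (a joint): Angle of the lid about the hinge along the case's back edge (case x = +110 mm, 63 mm up): 0 shut, grows as it opens. A spring holds it ajar at about 0.09 (front edge some 20 mm up); about 5 N down on the slot presses it to its stop at 0; it springs up again unless locked. Locked it rests at about 0.01 or less. Lid 12 mm thick; shut, its top is 75 mm above the table.
- dial (a joint): Turn of the fastener, growing clockwise from above: 0 open (slot towards -y of the case, its right), 1.571 locked stop (slot towards the front edge, -x of the case). Starts between 0 and 0.25. Friction 0.05 to 0.1 N m. Its cam below the lid goes under a keeper inside the front wall over the last 0.8 rad, but only while the lid is held pressed down; otherwise it jams or passes above.
- dial_axis (a point): Point on the fastener's turning axis at the height of the slot's floor; moves with the lid, axes parallel to the case's when shut. It lies at case x = -35 mm, y = 0 and, lid shut, 78 mm above the table. The fastener is a flat steel disc, diameter 108 mm, its top 15 mm above this point (93 mm above the table when shut), flush in a fixed dark ring of 128 mm outside diameter.
- slot (a point): Centre of the floor of the finger slot in the disc, 28 mm from the axis; its x axis points radially outward along the slot, z up, and it turns with the disc. The slot is an open-topped rectangular pocket with upright walls: 40 mm long (radially, from 8 to 48 mm from the axis), 36 mm wide (tangentially), 15 mm deep. There is only this one slot.
- white_jar: White lidded jar, diameter 42, height 64 mm, standing loose to the left of the case; leave alone. Origin: centre of its underside.
- sanding_block: Brown sanding block, 56 x 85 x 24 mm, loose to the left of the case; leave alone. Origin: centre of its underside.
- masking_tape: Roll of cream masking tape, diameter 75, height 19 mm, lying loose to the right of the case; leave alone. Origin: centre of its underside.
- ochre_jar: Ochre jar with a black lid, diameter 39, height 48 mm, standing loose to the right of the case; leave alone. Origin: centre of its underside.

How it is judged:
By the outcome, as a careful person would: the job done as asked, in the order asked, and still so for the second after the job is handed in, with the robot touching nothing.
It also fails if it takes over 40 s, if anything falls off the work surface, if the arm or the gripper's body presses on something with over 40 N, if the wrist force passes 120 N, or if a joint passes its speed limit or range.

ROBOT

A 6-joint arm with a two-finger parallel gripper is mounted at the origin on a cart in front of the work surface, level with it; the furniture and walls round the work are solid. World frame = base frame: x ahead of the robot, y to its left, z up, the work surface at z = 0. Lengths are in m, angles in rad, forces in N, time in s.
With the tool pointing down it reaches from about 0.3 to 0.875 m from the base axis. Payload 6.4 kg.
Tool frame: the origin (TCP) lies midway between the tips of the shut fingers; the grasp point (between the pads) lies 19 mm behind it; z points along the fingers, y is the line along which they close (so a half turn about z gives the same grasp; the last joint's range is limited). The gripper opens to 88 mm and grips with 3 to 60 N. Pads are 18 mm wide; open, the fingers measure 123 mm over their backs; the gripper's body (75 mm by 187 mm) begins 45 mm behind the grasp point.
Start: joints at [-1.53, 0.181, 1.607, -0, 1.354, -0.206], TCP at [0.14, -0.558, 0.239] pointing down, gripper open.
Joint ranges: [-2.99, 2.99], [-0.89, 2.07], [0.3, 2.58], [-1.14, 4.28], [0, 2.63], [-3.12, 3.12]. Speed limits (rad/s): [2.57, 2.57, 3.01, 3.14, 3.14, 3.14].

INTERFACE

Orientations are given as a unit quaternion [w, x, y, z].
In Python, from workcell import r, optics gives the robot as it stands. The module is installed in compiled form; this text tells all that it offers.
- The arm moves only by the tool apply_moves, never from a script. Its argument "increments" is a list that holds one entry, the list of rows, each a list of 7 numbers: the shift along the tool's x, y, z in cm, then the turn, a rotation vector about the tool's x, y, z in rad, then the opening, from -1 (shut) to 1 (fully open). In form: [[[x, y, z, wx, wy, wz, gripper], ...]]. A call has 1 to 10 rows; each row shifts and turns the commanded pose from where the row before left it, along the tool's axes as they then stand; what a row does not reach is not made up. A row lasts 1/8 s, in which the tool goes at most 62.5 mm and 10.7 degrees, less where a joint would pass 70% of its speed; a pose out of reach is approached as far as the arm can. A call is refused whole if a number of a shift passes 6.25 or a number of a turn 0.188, either way. A call with a gripper value outside its range is refused whole. The fingers move at their own pace and stop on an object; "force" is the grip in N (left out, the last holds). Time passes only in rows, so rows that do not move let the fingers close. It gives the time, the measured TCP pose, the force, the opening and the grip force at its end, in the units of the state.
- r.get_state(): the state, without advancing time (a new reading comes with each control period).
- optics.snapshot(name): name is "scene" or "top" or "wrist"; returns the picture (400x640x3 uint8, red, green, blue); there is no depth.
- optics.get_calibration(name): a dict with "fx", "fy", "cx", "cy" (pixels), "R" (3x3) and "t" (3): a world point X has camera coordinates R X + t. Camera axes: x right, y down, z forward; pixel columns grow to the right and rows downward; lengths in m; the calibration is good to about 2 mm. The wrist camera is an equidistant fisheye: a pixel r from the principal point sees the ray r / f radians off the axis. A picture is of the moment at which its call begins: read the wrist's pose just before it. get_calibration takes no time and is no camera call; for the wrist camera it gives the pose at the moment of the call.
- r.hand_in(): hands the job in; it is judged then, once.
The state is a dict: "clock": time; "qpos": joint angles; "qvel": joint speeds; "joint_efforts": joint torques, N m; "ee_pos": TCP position; "ee_rot": TCP orientation; "wrist_force": force on the tool from outside, world axes, zero at the start; "ft_torque": the same for the moment, N m; "grip_width": opening from 0.0 (shut) to 1.0 (fully open); "grip_force": force on a finger pad.
Only numpy, scipy, OpenCV 4.12 (cv2) and the standard library are available. Lean on these libraries where they do the work, as an engineer would, in place of code of your own. Each camera call takes 0.05 s, during which the arm holds its last target. There are 200 camera calls.

## Working session

There is one attempt and no reset: what is moved stays moved. The work goes in short steps, Python scripts to look and compute and a tool call to move; the robot and the scene stay as the last step left them, time stands still between calls to the robot, and variables do not carry over. Pictures are saved under pics/ and viewed, at most 10 in all, crops included, and the job is handed in when it is done.

Besides the shell and the picture viewer there is one more tool, called as name([rows], argument=value, ...), one row to a line, values as JSON. apply_moves: Moves the arm, as the interface text tells. Its arguments: {"type":"object","properties":{"increments":{"type":"array"},"force":{"type":"number"}},"required":["increments"]}

```bash
mkdir -p pics
python3 - <<'E'
from workcell import r, optics
import cv2, numpy as np
a=optics.snapshot("top"); b=optics.snapshot("scene")
for n,i in(("top",a),("scene",b)): cv2.imwrite(f"pics/{n}0.png",cv2.cvtColor(i,cv2.COLOR_RGB2BGR))
np.set_printoptions(precision=4,suppress=True)
for n in("top","scene"): print(n,optics.get_calibration(n))
print(r.get_state())
E
```

```text
top {'fx': 427.6912039741187, 'fy': 427.6912039741187, 'cx': 314.36244815215133, 'cy': 205.62080014141176, 'R': array([[ 0.0157, -0.9999,  0.005 ],
       [-0.9915, -0.0162, -0.1291],
       [ 0.1292, -0.0029, -0.9916]]), 't': array([0.0294, 0.6274, 0.9396])}
scene {'fx': 471.0342281786165, 'fy': 471.0342281786165, 'cx': 314.77667007026935, 'cy': 191.07736403677475, 'R': array([[-0.8304, -0.5572, -0.0014],
       [-0.3679,  0.5501, -0.7497],
       [ 0.4185, -0.622 , -0.6618]]), 't': array([0.5484, 0.2579, 1.0498])}
{'clock': 0.1, 'qpos': array([-1.5303,  0.1815,  1.6079, -0.    ,  1.3538, -0.2063]), 'qvel': array([-0.0004, -0.001 , -0.0039,  0.0005,  0.0006,  0.0001]), 'joint_efforts': array([  0.0003, -43.4823, -34.2697,   0.0703,   0.034 ,  -0.    ]), 'ee_pos': array([ 0.1405, -0.5571,  0.2379]), 'ee_rot': array([-0.0008,  0.9924,  0.1231,  0.0001]), 'wrist_force': array([ 1.108 ,  0.2133, -0.6118]), 'ft_torque': array([0.0073, 0.0302, 0.016 ]), 'grip_force': 0.0, 'grip_width': 0.9976831961618409}
```

View pics/top0.png

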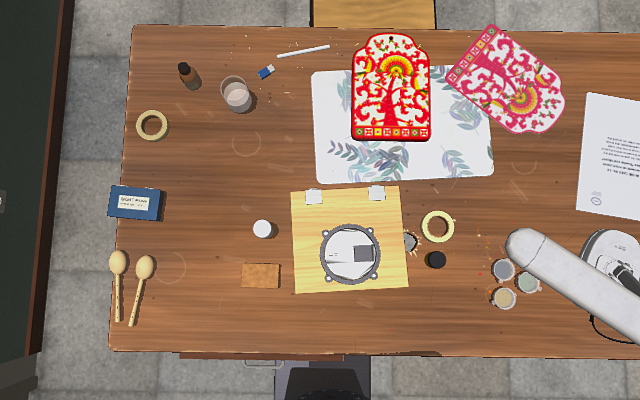

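View pics/scene0.png

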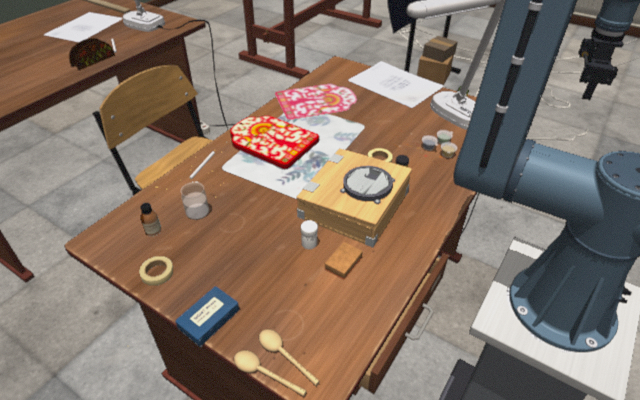

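The top view shows the case over columns 290–408 and rows 185–293, with the hinges at the top. The dial ring is centred near (350,254) and the dark slot near (364,254), towards the case's right. The scene view shows the ring near (368,182). Next I'll measure these in both views.

```bash
cat > h.py <<'E'
import cv2, numpy as np
np.set_printoptions(precision=4,suppress=True)
def ray(c,uv):
    R=np.array(c["R"]);t=np.array(c["t"])
    d=np.array([(uv[0]-c["cx"])/c["fx"],(uv[1]-c["cy"])/c["fy"],1.])
    return -R.T@t, R.T@d/np.linalg.norm(d)
def plane(c,uv,z):
    o,d=ray(c,uv); return o+d*(z-o[2])/d[2]
def tri(rs):
    A=0;b=0
    for o,d in rs:
        P=np.eye(3)-np.outer(d,d);A=A+P;b=b+P@o
    return np.linalg.solve(A,b)
E
python3 - <<'E'
from workcell import r, optics
from h import *
E={}
for n,box in(("top",(280,175,420,305)),("scene",(290,140,420,250))):
    im=cv2.imread(f"pics/{n}0.png");c=optics.get_calibration(n)
    x0,y0,x1,y1=box;s=im[y0:y1,x0:x1];hsv=cv2.cvtColor(s,cv2.COLOR_BGR2HSV)
    grey=((hsv[...,1]<70)).astype(np.uint8)
    grey=cv2.morphologyEx(grey,cv2.MORPH_OPEN,np.ones((5,5)))
    cs=cv2.findContours(grey,cv2.RETR_EXTERNAL,cv2.CHAIN_APPROX_NONE)[0]
    tgt=np.array([350,254] if n=="top" else [368,182])-[x0,y0]
    k=[q for q in cs if cv2.pointPolygonTest(q,tuple(map(float,tgt)),False)>0][0]
    e=cv2.fitEllipse(cv2.convexHull(k));E[n]=np.array(e[0])+[x0,y0];print(n,E[n],e[1:],cv2.contourArea(k))
    if n=="top":
        y=((hsv[...,1]>70)&(hsv[...,2]>150)&(hsv[...,0]>15)&(hsv[...,0]<35)).astype(np.uint8)
        y=cv2.morphologyEx(y,cv2.MORPH_OPEN,np.ones((5,5)))
        cs=cv2.findContours(y,cv2.RETR_EXTERNAL,cv2.CHAIN_APPROX_NONE)[0];k=max(cs,key=cv2.contourArea)
        bp=cv2.boxPoints(cv2.minAreaRect(k))+[x0,y0];print(bp)
        for p in bp: print(plane(c,p,.085))
        sl=im[245:264,352:376].astype(int).sum(2)//3;print(sl)
ct,cs_=optics.get_calibration("top"),optics.get_calibration("scene")
print("ring",tri([ray(ct,E["top"]),ray(cs_,E["scene"])]),plane(ct,E["top"],.105),plane(cs_,E["scene"],.105))
print("slot",plane(ct,(364,254),.1))
E
```

```text
top [349.798  256.8615] ((61.749732971191406, 70.91901397705078), 175.85003662109375) 2601.0
[[288.8404 191.5767]
 [401.677  184.8402]
 [407.7538 286.6266]
 [294.9172 293.3631]]
[0.6513 0.0961 0.085 ]
[ 0.6704 -0.152   0.085 ]
[ 0.4498 -0.1627  0.085 ]
[0.432  0.0781 0.085 ]
[[230 212 213 187 188 189 171 125 126 134 132 130 120 121 130 130 130 130
  131  87  74  99  41 137]
 [228 138 121 120 122 122 120 112 115 114 115 116 114 113 117 116 117 116
  116  88  79 143  77 138]
 [233 180 111 120 119 121 122 123 123 124 120 121 121 121 121 118 121 122
  120  79  75 145 149  89]
 [234 186  61 121 121 119 119 119 120 119 119 118 121 117 118 119 119 121
  120  80  70 149 213  45]
 [233 186  53 125 123 123 120 121 122 120 120 119 120 120 120 121 118 121
  120  97  66 141 202  98]
 [235 239  50 125 125 123 122 120 121 121 122 122 123 122 121 119 121 122
  122 101  66 133 197 112]
 [234 242  51 125 124 124 124 123 124 122 125 123 124 124 123 123 121 123
  121  97  64 127 189 103]
 [233 240  48 125 124 123 124 122 123 122 122 121 121 119 121 119 118 119
  121 115  66 122 190 144]
 [234 239  45 12
[... 603 characters left out ...]
 115 122 122 123 122 121 121 120 122 121 119 120 121 122 120
  125 119  86  88 200  40]
 [231 234 134 113 118 120 119 119 116 117 116 117 115 111 110 113 111 113
  115 110  75  80 203  41]
 [230 230 124 102 105 105 105 108 140 140 138 137 139 174 170 171 171 166
  140 192 188 196 182  46]
 [225 229 232 236 238 238 238 237 237 237 237 235 236 235 235 235 234 236
  234 236 243 246  72 118]
 [227 228 231 232 232 232 231 231 232 231 230 231 231 230 231 230 231 231
  232 238 244 181  37 135]]
scene [367.9033 183.4523] ((36.20006561279297, 50.115447998046875), 94.95201873779297) 1337.0
ring [ 0.514  -0.0364  0.0913] [ 0.5108 -0.0367  0.105 ] [ 0.51   -0.0201  0.105 ]
slot [ 0.5173 -0.0673  0.1   ]
```

Run:
```python
from workcell import r, optics
from h import *
ct,cs=optics.get_calibration("top"),optics.get_calibration("scene")
print("lamp tip",tri([ray(ct,(518,240)),ray(cs,(412,10))]))
print("lamp base",plane(ct,(612,255),0.02),plane(cs,(455,105),.02))
print("slot", plane(ct,(363.2,253.5),.1))
```

```text
lamp tip [ 0.5311 -0.2113  0.4839]
lamp base [ 0.5256 -0.651   0.02  ] [ 0.5055 -0.6529  0.02  ]
slot [ 0.5184 -0.0656  0.1   ]
```

apply_moves([
  [[3.6,-4.3,0,0,0,0,-1],[3.6,-4.3,0,0,0,0,-1],[3.6,-4.3,0,0,0,0,-1],[3.6,-4.3,0,0,0,0,-1],[3.6,-4.3,0,0,0,0,-1],[3.6,-4.3,0,0,0,0,-1],[3.6,-4.3,0,0,0,0,-1],[3.6,-4.3,0,0,0,0,-1],[3.6,-4.3,0,0,0,0,-1],[0,0,0,0,0,-0.18,-1]],
])

```text
clock: 1.35
ee_pos: [0.3609, -0.0993, 0.2385]
ee_rot: [-0.0, 0.976, 0.216, 0.0]
wrist_force: [-0.7, -0.6, 0.3]
grip_width: 0.005
grip_force: 0.0
```

apply_moves([
  [[0,0,0,0,0,-0.18,-1],[0,0,0,0,0,-0.18,-1],[0,0,0,0,0,-0.18,-1],[0,0,0,0,0,-0.18,-1],[0,0,0,0,0,-0.18,-1],[0,0,0,0,0,-0.18,-1],[0,0,0,0,0,-0.18,-1]],
])

```text
clock: 2.22
ee_pos: [0.3599, -0.103, 0.2384]
ee_rot: [-0.0, 0.663, 0.749, -0.0]
wrist_force: [-0.3, 0.4, -0.5]
grip_width: 0.005
grip_force: 0.0
```

Run:
```python
from workcell import r
s=r.get_state();print(s)
```

```text
{'clock': 2.225, 'qpos': array([-5.98871424e-01, -3.10051904e-01,  2.07024402e+00,  2.09752760e-05,
        1.38207523e+00, -7.20802470e-01]), 'qvel': array([-1.71753888e-04, -1.58665127e-03,  4.04585729e-04,  8.65181784e-05,
        7.75366316e-04, -1.42911836e+00]), 'joint_efforts': array([-2.40026406e-03, -1.90089315e+01, -3.45555496e+01,  4.44589136e-02,
        6.22293376e-02,  1.91068500e+00]), 'ee_pos': array([ 0.35987223, -0.10297851,  0.23839799]), 'ee_rot': array([-3.35984781e-04,  6.62712106e-01,  7.48874189e-01, -3.20272634e-05]), 'wrist_force': array([-0.28488396,  0.35347941, -0.455467  ]), 'ft_torque': array([-0.00862011, -0.09589498,  0.0203445 ]), 'grip_force': 0.0, 'grip_width': 0.0047402924301957125}
```

apply_moves([
  [[0,0,0,0,0,-0.17,-1],[0,0,0,0,0,-0.17,-1],[0,0,0,0,0,-0.17,-1],[0,0,0,0,0,-0.17,-1],[0,0,0,0,0,-0.17,-1],[0,0,0,0,0,-0.17,-1],[0,0,0,0,0,-0.17,-1],[0,0,0,0,0,-0.17,-1],[0,0,0,0,0,-0.17,-1],[0,0,0,0,0,0,-1]],
])

```text
clock: 3.48
ee_pos: [0.3599, -0.103, 0.2384]
ee_rot: [-0.0, -0.037, 0.999, 0.0]
wrist_force: [-0.5, 0.4, 0.2]
grip_width: 0.006
grip_force: 0.0
```

apply_moves([
  [[-3,1.5,-0.5,0,0,0,-1],[-3,1.5,-0.5,0,0,0,-1],[-3,1.5,-0.5,0,0,0,-1],[-1,1,-0.5,0,0,0,-1],[0,0,0,0,0,0,-1],[0,0,0,0,0,0,-1]],
])

```text
clock: 4.22
ee_pos: [0.4549, -0.0411, 0.2584]
ee_rot: [-0.0, -0.037, 0.999, -0.0]
wrist_force: [0.4, 0.9, 1.9]
grip_width: 0.004
grip_force: 0.0
```

Run:
```python
from workcell import r, optics
import cv2,pickle
from h import *
s=r.get_state();c=optics.get_calibration("wrist");w=optics.snapshot("wrist")
cv2.imwrite("pics/w1.png",cv2.cvtColor(w,cv2.COLOR_RGB2BGR))
pickle.dump(c,open("w1.pkl","wb"))
print(c,s["ee_pos"],s["ee_rot"],s["qpos"])
```

```text
{'fx': 309.70691628693146, 'fy': 309.70691628693146, 'cx': 324.547357885274, 'cy': 193.2914349522979, 'R': array([[-0.075 ,  0.9972, -0.0007],
       [ 0.9614,  0.0725,  0.2655],
       [ 0.2648,  0.0193, -0.9641]]), 't': array([ 0.0752, -0.4761,  0.2885])} [ 0.4549 -0.0411  0.2584] [-0.0004 -0.0371  0.9993 -0.    ] [-0.3507 -0.1105  1.867  -0.0003  1.3858 -1.9956]
```

View pics/w1.png

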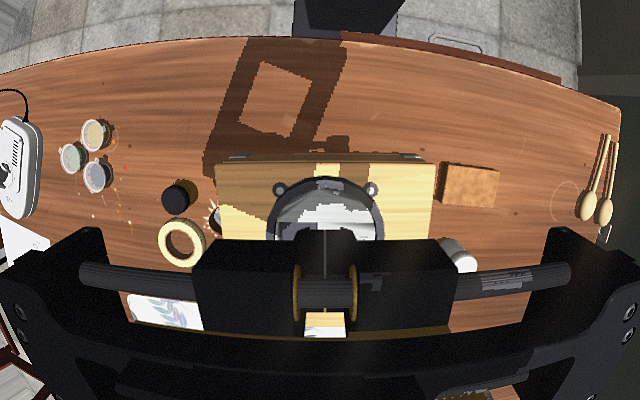

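The wrist view shows the dial ring around (325,215), with its lower part hidden by the fingers, so the slot can't be seen. Moving about 8 cm forward should clear the view.

apply_moves([
  [[-3,0.5,-0.5,0,0,0,-1],[-3,0,-0.5,0,0,0,-1],[-2,0,-0.5,0,0,0,-1],[0,0,0,0,0,0,-1],[0,0,0,0,0,0,-1]],
])

```text
clock: 4.9
ee_pos: [0.5341, -0.0301, 0.2733]
ee_rot: [-0.001, -0.037, 0.999, 0.0]
wrist_force: [0.1, 0.2, -0.8]
grip_width: 0.007
grip_force: 0.0
```

Run:
```python
from workcell import r, optics
import cv2,pickle
from h import *
s=r.get_state();c=optics.get_calibration("wrist");w=optics.snapshot("wrist")
cv2.imwrite("pics/w2.png",cv2.cvtColor(w,cv2.COLOR_RGB2BGR))
cv2.imwrite("pics/w2c.png",cv2.resize(cv2.cvtColor(w,cv2.COLOR_RGB2BGR)[60:260,200:450],None,fx=3,fy=3,interpolation=cv2.INTER_CUBIC))
pickle.dump(c,open("w2.pkl","wb"))
print(-c["R"].T@c["t"],s["ee_pos"],s["ee_rot"],s["qpos"])
```

```text
[ 0.4662 -0.0351  0.4195] [ 0.5341 -0.0301  0.2733] [-0.0006 -0.0372  0.9993  0.0001] [-0.2783  0.0633  1.6667 -0.0002  1.4128 -1.9235]
```

View pics/w2c.png

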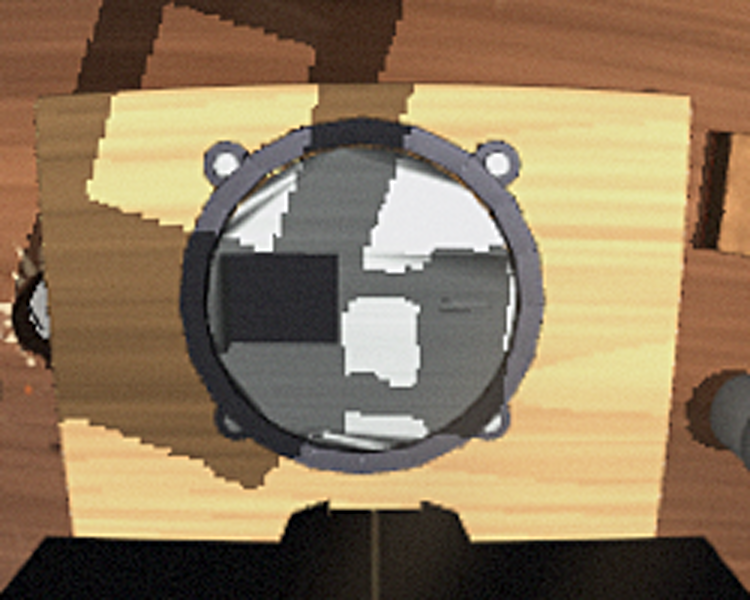

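The crop shows the ring centred at crop (362,294), which is full-frame (320.8,158.2). The slot runs over crop x 222–338, y 250–345, centred at full-frame about (293.3,159.3). It is aligned with the tool's y axis.

```bash
cat >> h.py <<'E'
def fray(c,uv):
    p=np.array([uv[0]-c["cx"],uv[1]-c["cy"]]);th=np.linalg.norm(p)/c["fx"];p=p/np.linalg.norm(p)
    return -c["R"].T@c["t"], c["R"].T@np.array([*(p*np.sin(th)),np.cos(th)])
def fplane(c,uv,z):
    o,d=fray(c,uv); return o+d*(z-o[2])/d[2]
E
python3 - <<'E'
from workcell import r, optics
import pickle
from h import *
c=pickle.load(open("w2.pkl","rb"));ct=optics.get_calibration("top")
f=lambda u,v:(200+u/3,60+v/3)
R=[fplane(c,f(*p),.106) for p in((181,295),(544,295),(362,117),(362,472))]
print("ring",R,np.mean(R[:2],0)[1],np.mean(R[2:],0)[0])
S=[fplane(c,f(*p),.106) for p in((222,298),(338,298),(280,252),(280,347))]
print("slot",S)
print("tri slot",tri([fray(c,f(280,298)),ray(ct,(363.2,253.5))]))
# lugs -> heading
L=[fplane(c,f(*p),.1) for p in((226,163),(498,163),(237,420),(490,420))];print("lugs",L)
print("front edge",fplane(c,f(37,98),.09),fplane(c,f(691,97),.09))
E
```

```text
ring [array([ 0.5197, -0.098 ,  0.106 ]), array([0.5103, 0.027 , 0.106 ]), array([ 0.4552, -0.04  ,  0.106 ]), array([ 0.5792, -0.0309,  0.106 ])] -0.035515215897218594 0.517179462130624
slot [array([ 0.5198, -0.0835,  0.106 ]), array([ 0.5171, -0.0436,  0.106 ]), array([ 0.5027, -0.0643,  0.106 ]), array([ 0.5357, -0.0625,  0.106 ])]
tri slot [ 0.5181 -0.0638  0.1096]
lugs [array([ 0.4736, -0.0855,  0.1   ]), array([0.4668, 0.0075, 0.1   ]), array([ 0.565 , -0.0773,  0.1   ]), array([0.5581, 0.0138, 0.1   ])]
front edge [ 0.452  -0.1594  0.09  ] [0.4343 0.0777 0.09  ]
```

apply_moves([
  [[0.6,-1.1,2,0,0,0,-1],[0.6,-1.1,2.5,0,0,0,-1],[0.65,-1.0,3.5,0,0,0,-1],[0,0,3.5,0,0,0,-1],[0,0,2.8,0,0,0,-1],[0,0,0,0,0,0,-1],[0,0,0,0,0,0,-1]],
])

```text
clock: 5.82
ee_pos: [0.5194, -0.0634, 0.1319]
ee_rot: [0.001, -0.038, 0.999, -0.0]
wrist_force: [-1.0, 0.7, -0.1]
grip_width: 0.004
grip_force: 0.0
```

Run:
```python
from workcell import r, optics
import cv2
from h import *
s=r.get_state();w=optics.snapshot("scene")
cv2.imwrite("pics/s2.png",cv2.resize(cv2.cvtColor(w,cv2.COLOR_RGB2BGR)[110:250,270:460],None,fx=4,fy=4,interpolation=cv2.INTER_CUBIC))
print(s["ee_pos"],s["ee_rot"],s["qpos"],s["wrist_force"])
```

```text
[ 0.5194 -0.0634  0.1319] [ 0.0007 -0.0375  0.9993 -0.0003] [-0.3485  0.1905  1.8291 -0.      1.1206 -1.9943] [-0.953   0.693  -0.0508]
```

View pics/s2.png

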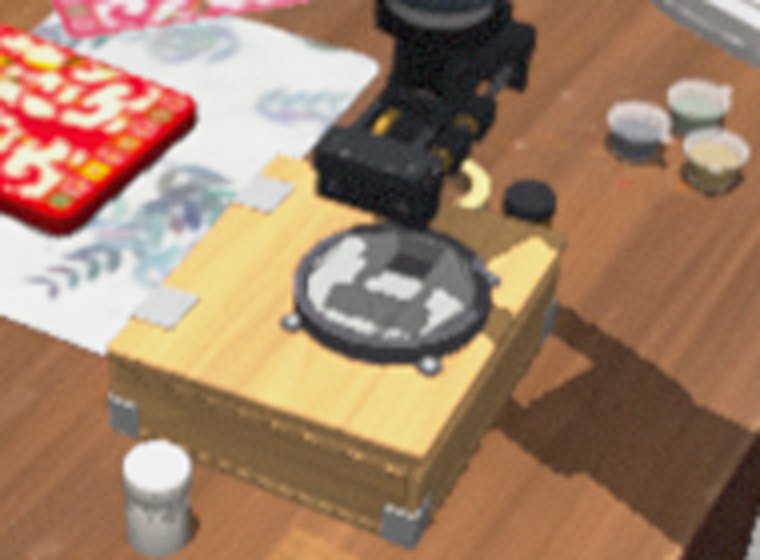

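The scene crop shows the fingers at about (410,215), straight above the slot at (410,262). Descending gently.

apply_moves([
  [[0.1,0,1,0,0,0,-1],[0,0,1,0,0,0,-1],[0,0,0.4,0,0,0,-1],[0,0,0.4,0,0,0,-1],[0,0,0.4,0,0,0,-1],[0,0,0.2,0,0,0,-1],[0,0,0,0,0,0,-1]],
])

```text
clock: 6.75
ee_pos: [0.518, -0.0632, 0.0966]
ee_rot: [-0.0, -0.038, 0.999, 0.0]
wrist_force: [0.1, 0.2, -0.6]
grip_width: 0.003
grip_force: 0.0
```

apply_moves([
  [[0,0,0.3,0,0,0,-1],[0,0,0.3,0,0,0,-1],[0.05,0,0.4,0,0,0,-1],[0.05,0,0.4,0,0,0,-1],[0.05,0,0.4,0,0,0,-1],[0,0,0.1,0,0,0,-1],[0,0,0,0,0,0,-1]],
])

```text
clock: 7.62
ee_pos: [0.5168, -0.0633, 0.0783]
ee_rot: [0.0, -0.038, 0.999, -0.0]
wrist_force: [-1.7, 1.1, 7.2]
grip_width: 0.002
grip_force: 3.7
```

apply_moves([
  [[0,0,0.1,0,0,0,-1],[0,0,0.1,0,0,0,-1],[0,0,0,0,0,0,-1]],
])

```text
clock: 8.0
ee_pos: [0.5171, -0.0634, 0.0781]
ee_rot: [0.0, -0.038, 0.999, -0.0]
wrist_force: [-8.3, 2.2, 23.0]
grip_width: 0.006
grip_force: 11.7
```

Lid is shut with about 23 N down. Next I'll take up the tangential play and begin turning.

apply_moves([
  [[0.3,0,-0.03,0,0,0,-1],[0.3,0,0,0,0,0,-1],[0.3,0,0,0,0,0,-1],[0.1,0,0,0,0,0,-1],[0,0,0,0,0,0,-1]],
])

```text
clock: 8.62
ee_pos: [0.5097, -0.0638, 0.0783]
ee_rot: [0.003, -0.037, 0.999, -0.0]
wrist_force: [4.2, 4.7, 10.9]
grip_width: 0.008
grip_force: 5.4
```

apply_moves([
  [[0.41,0.16,0,0,0,0.15,-1],[0.41,0.16,0,0,0,0.15,-1],[0.41,0.16,0,0,0,0.15,-1],[0,0,0,0,0,0,-1]],
])

```text
clock: 9.12
ee_pos: [0.4978, -0.0585, 0.0783]
ee_rot: [0.003, 0.187, 0.982, 0.0]
wrist_force: [4.5, 3.6, 10.8]
grip_width: 0.002
grip_force: 5.5
```

Run:
```python
from workcell import r
from h import *
s=r.get_state()
print(s["ee_pos"],s["ee_rot"],s["qpos"],s["wrist_force"],s["ft_torque"])
```

```text
[ 0.4978 -0.0585  0.0783] [0.0034 0.1873 0.9823 0.0002] [-0.3553  0.2275  1.9158  0.0019  0.9916 -1.5504] [ 4.5331  3.6015 10.7656] [ 0.6215 -0.6932 -0.0015]
```

apply_moves([
  [[0.41,0.2,0.03,0,0,0.15,-1],[0.41,0.17,0.03,0,0,0.15,-1],[0.41,0.16,0,0,0,0.15,-1],[0.41,0.15,0,0,0,0.15,-1],[0,0,0,0,0,0,-1]],
])

```text
clock: 9.75
ee_pos: [0.4887, -0.0445, 0.0782]
ee_rot: [0.004, 0.469, 0.883, 0.001]
wrist_force: [2.4, 1.0, 13.4]
grip_width: 0.003
grip_force: 6.8
```

```bash
cat > st.py <<'E'
from workcell import r
from h import *
from scipy.spatial.transform import Rotation as Ro
s=r.get_state();w,x,y,z=s["ee_rot"];T=Ro.from_quat([x,y,z,w]).as_matrix()
p=s["ee_pos"]-np.array([.514,-.0355,.078])
print("tool-frame pos",T.T@p*1000,"F",T.T@s["wrist_force"],"turn",np.arctan2(-T[1,0],-T[0,0]),"q6",s["qpos"][5],s["ee_pos"],s["wrist_force"],s["ft_torque"])
E
python3 st.py
```

```text
tool-frame pos [  6.7256 -25.9814  -0.3915] F [ -0.6072   2.6149 -13.3507] turn -0.9764592626326688 q6 -0.9282508232262372 [ 0.4887 -0.0445  0.0782] [ 2.4009  0.9901 13.368 ] [ 0.0691 -0.5382 -0.0912]
```

apply_moves([
  [[0.2,0,0.03,0,0,0,-1],[0.41,0.16,0,0,0,0.15,-1],[0.41,0.16,0,0,0,0.15,-1],[0.41,0.16,0,0,0,0.12,-1],[0,0,0,0,0,0,-1]],
])

```text
clock: 10.38
ee_pos: [0.487, -0.0317, 0.0782]
ee_rot: [0.005, 0.643, 0.766, 0.0]
wrist_force: [1.5, -8.1, 14.4]
grip_width: 0.006
grip_force: 13.5
```

```bash
python3 st.py
```

```text
tool-frame pos [  8.3985 -25.9688  -0.4356] F [ -8.3219   0.2168 -14.3874] turn -1.3958401447006696 q6 -0.4801059625219554 [ 0.487  -0.0317  0.0782] [ 1.544  -8.0762 14.4461] [-1.3327 -0.1986 -0.1872]
```

apply_moves([
  [[0.3,0.1,0.03,0,0,0.1,-1],[0.15,0,0,0,0,0,-1],[0.1,0,0,0,0,0,-1],[0,0,0,0,0,0,-1]],
])

```text
clock: 10.88
ee_pos: [0.4866, -0.0304, 0.0782]
ee_rot: [0.007, 0.679, 0.734, -0.002]
wrist_force: [-5.5, -28.6, 16.4]
grip_width: 0.004
grip_force: 21.3
```

```bash
python3 st.py
```

```text
tool-frame pos [  7.1665 -26.8779  -0.4461] F [-28.3332  -7.616  -16.0424] turn -1.493720514001476 q6 -0.37013038079717225 [ 0.4866 -0.0304  0.0782] [ -5.5142 -28.6314  16.3697] [-4.4696  0.8441 -0.0796]
```

The tangential load is 28 N at the expected stop angle. I'll unload sideways, lift straight out, and look.

apply_moves([
  [[-0.4,0,0,0,0,0,-1],[-0.4,0,-0.1,0,0,0,-1],[0,0,-0.4,0,0,0,-1],[0,0,-0.8,0,0,0,-1],[0,0,-1.5,0,0,0,-1],[0,0,-4,0,0,0,-1],[0,0,-5,0,0,0,-1],[0,0,-5,0,0,0,-1],[0,0,0,0,0,0,-1]],
])

```text
clock: 12.0
ee_pos: [0.486, -0.0315, 0.2474]
ee_rot: [0.003, 0.68, 0.734, 0.002]
wrist_force: [0.6, -0.1, -0.0]
grip_width: 0.008
grip_force: 0.0
```

```bash
python3 - <<'E'
from workcell import r, optics
import cv2
from h import *
c=optics.get_calibration("wrist");w=optics.snapshot("wrist");s=optics.snapshot("scene");t=optics.snapshot("top")
b=lambda i:cv2.cvtColor(i,cv2.COLOR_RGB2BGR)
A=cv2.resize(b(s)[130:250,290:440],(400,320));B=cv2.resize(b(t)[175:305,270:450],(400,289))
cv2.imwrite("pics/end.png",np.vstack([cv2.resize(b(w)[20:340,120:520],(800,0) if 0 else (640,320))[:, :640],np.hstack([A[:280],B[:280]])[:, :640]]) if 0 else np.vstack([np.hstack([A[:289],B]),cv2.resize(b(w)[40:280,80:540],(800,311))]))
E
python3 st.py
```

```text
tool-frame pos [   7.2225  -30.8494 -163.6389] F [-0.1193  0.3804 -0.2311] turn -1.4945673973057367 q6 -0.38591147958355504 [ 0.483  -0.0308  0.2417] [ 0.3888 -0.0902  0.2302] [-0.0491 -0.1061  0.0324]
```

View pics/end.png

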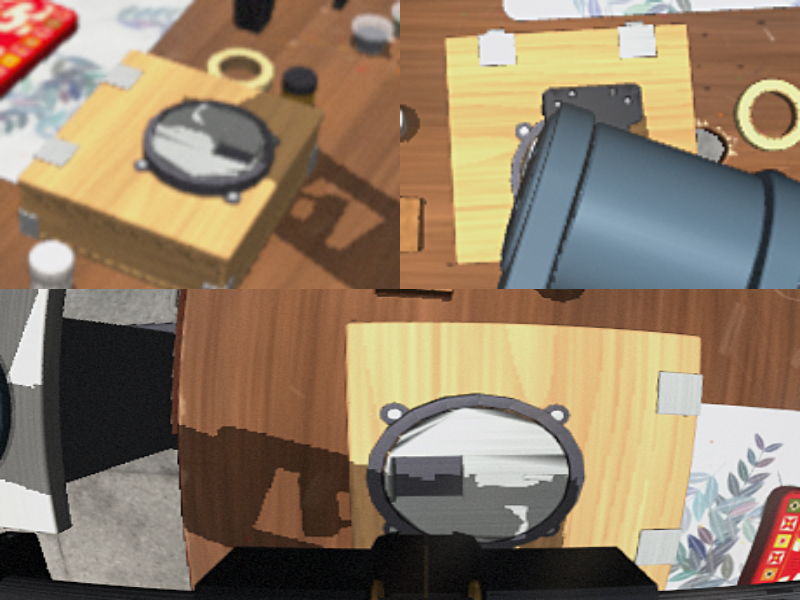

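The composite shows the slot now facing the front edge, parallel to the tool, with the lid apparently flush and the tape and jars where they were. I'll check the lid drop numerically.

Run:
```python
from workcell import r, optics
import pickle
from h import *
c=optics.get_calibration("scene");a=cv2.imread("pics/scene0.png");b=cv2.cvtColor(optics.snapshot("scene"),cv2.COLOR_RGB2BGR)
def dark(im):
    h=cv2.cvtColor(im[140:250,290:420],cv2.COLOR_BGR2HSV);g=cv2.morphologyEx((h[...,1]<70).astype(np.uint8),cv2.MORPH_OPEN,np.ones((5,5)))
    k=[q for q in cv2.findContours(g,0,1)[0] if cv2.pointPolygonTest(q,(78.,42.),False)>0][0]
    return np.array(cv2.fitEllipse(cv2.convexHull(k))[0])+[290,140]
print(dark(a),dark(b))
P=lambda X:(lambda q:(c["fx"]*q[0]/q[2]+c["cx"],c["fy"]*q[1]/q[2]+c["cy"]))(c["R"]@np.array(X)+c["t"])
print("expected open/shut",P((.516,-.0355,.106)),P((.5137,-.0355,.093)))
# front-left lid corner patch shift (optical phase)
g=lambda i:cv2.cvtColor(i,cv2.COLOR_BGR2GRAY)
t=g(a)[200:225,355:385]
m=cv2.matchTemplate(g(b)[190:240,345:395],t,cv2.TM_CCOEFF_NORMED);print("corner shift",np.array(cv2.minMaxLoc(m)[3])-[10,10],m.max())
```

```text
[367.9033 183.4523] [368.1729 185.7481]
expected open/shut (np.float64(368.7785503327801), np.float64(179.10605891565137)) (np.float64(369.18319232038317), np.float64(183.25254303963283))
corner shift [0 3] 0.963424
```

Run:
```python
from workcell import optics
from h import *
a=cv2.imread("pics/scene0.png");b=cv2.cvtColor(optics.snapshot("scene"),cv2.COLOR_RGB2BGR)
f=lambda i:cv2.resize(i[150:250,295:415],(400,333),interpolation=cv2.INTER_CUBIC)
cv2.imwrite("pics/cmp.png",np.hstack([f(a),f(b)]))
```

```text
(no output)
```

View pics/cmp.png

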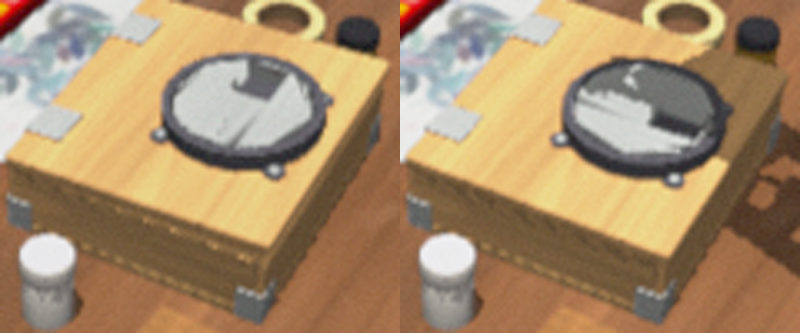

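The left half shows the lid ajar before and the right half shows it now. The lid's front corner is about 10 px lower, the gap is gone, the slot faces the front and the gripper is clear. An unlocked lid would have sprung back up, so it is locked.

```bash
python3 -c "
from workcell import r
print(r.hand_in())"
```

```text
the job is handed in; nothing more can be done
None
```

I handed in the job: the lid was pressed shut and the fastener turned a quarter turn clockwise to its stop. After I let go, the camera showed the lid still down and the slot facing the front edge, but I didn't press-test the lock.

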